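# Fit the inner cover of a terminal box and close its lid

### The job

The terminal box's inner cover, a small ribbed aluminium plate, lies between two timber blocks: lift it out by its short edges without pushing the blocks aside, and set it flat on the bare bench well away from them so you can let go and take it by its long edges instead. Lay it on the studs between the two black terminal blocks in the open box, lined up with them, and press it firmly down until it sits level and fully home on its rim; only then push the heavy lid over and lower it gently shut, without slamming. Leave the timber, the jar and the tape roll where they are.

Things in the scene. Friction and masses are not known exactly. Their poses are not given: they have to be found in the camera images.
- plate_c (a point): centre of the inner cover: loose aluminium plate 66 (x) x 56 (y) x 10 mm, 0.08 to 0.17 kg, fine ribs on its upper face, z up; same either way round. Its short edges are the two 56 mm ones (66 mm apart), its long edges are 56 mm apart. At the start it lies flat on the bench in a 62 mm gap between the timber blocks, which stand 3 mm off its long edges.
- box: grey open steel terminal box fixed to the bench, 150 (x) x 170 (y) mm, walls 50 mm high. Origin: centre of its underside, x towards the hinge. In it a rim, 66 (x) x 48 (y) mm, top at z = 24 mm; at both x ends of the rim a black terminal block 12 x 50 mm, top at z = 46, inner faces at x = +-36: no room for fingers. Beside the rim in y it is free to the walls (y = +-81).
- seat (a point): centre of the rim's top, axes as the box's. The plate belongs here, length along x. Four rubber studs at x +-24, y +-19 mm stand 2 to 5 mm (unequal) above the rim; each yields at about 2 N and stays where pressed, so the plate sits proud and tilted until pressed with 10 to 20 N in its middle. Fully home, plate_c is 5 mm above this point.
- hinge (a point): middle of the lid's hinge line, at box frame (75, 0, 52) mm, axes as the box's; the hinge line runs along the box's y.
- lid (a joint): lid angle, rad: 0 shut (level), 1.57 upright, limit 2.0; starts leaning back, away from the box. The lid is a 6 mm sheet, 152 mm from hinge to free edge, 174 mm wide, 0.7 kg. Its stiff hinge (0.7 N m friction) holds it where it is left, so it must be pushed all the way, with 2 to 8 N near the free edge. Closing faster than 2.5 rad/s is slamming.
- lid_edge (a point): middle of the lid's free edge, on its outer (upper when shut) face, 150 mm from the hinge line; its x axis runs along the lid towards the hinge, its z out of the outer face.
- timber_a_c (a point): centre of a loose softwood block, 62 mm (x) x 110 mm (y) x 38 mm high
- timber_b_c (a point): centre of the other softwood block, same size, about parallel to the first; centres about 124 mm apart along their x, with the plate in the gap
- jar_c (a point): centre of a glass screw jar with a lid, 70 mm across, 92 mm high (leave alone)
- tape_c (a point): centre of a small black tape roll lying flat, 59 mm across, 19 mm high (leave alone)
Not all that is in view belongs to the job. What is meant by the box is not green, and is the larger of those in its own colour.

How it is judged:
By the outcome, as a careful person would: the job done as asked, in the order asked, and still so for the second after the job is handed in, with the robot touching nothing.
It also fails if it takes over 72 s, if anything falls off the work surface, if the arm or the gripper's body presses on something with over 40 N, if the wrist force passes 120 N, or if a joint passes its speed limit or range.

### The arm

A 6-joint arm with a two-finger parallel gripper is mounted at the origin on a cart in front of the work surface, level with it; the furniture and walls round the work are solid. World frame = base frame: x ahead of the robot, y to its left, z up, the work surface at z = 0. Lengths are in m, angles in rad, forces in N, time in s.
With the tool pointing down it reaches from about 0.375 to 0.9 m from the base axis. Payload 3.1 kg.
Tool frame: the origin (TCP) lies at the very end of the fingers, on their centre line; the grasp point (between the pads) lies 19 mm behind it (manip.tcp_to_grasp is the distance from the TCP to the grasp point, in m); z points along the fingers, y is the line along which they close (so a half turn about z gives the same grasp; the last joint's range is limited). The gripper opens to 85 mm and grips with 20 to 120 N. Pads are 22 mm wide; open, the fingers measure 114 mm over their backs; the gripper's body (76 mm by 85 mm) begins 54 mm behind the grasp point. The pads swing forward as they close: fully open they stand 13 mm farther back than shut.
Start: joints at [-1.444, 0.527, 1.433, -0, 1.181, -0.178], TCP at [0.188, -0.596, 0.231] pointing down, gripper open.
Joint ranges: [-3.08, 3.08], [-0.75, 2.2], [0.22, 2.44], [-1.43, 4.57], [0, 2.65], [-2.85, 2.85]. Speed limits (rad/s): [2.79, 2.79, 3.14, 3.14, 3.14, 3.14].

### API

Orientations are given as a unit quaternion [x, y, z, w].
In Python, from station import manip gives the robot as it stands. The module is installed in compiled form; this text tells all that it offers.
- The arm moves only by the tool step_arm, never from a script. Its argument "commands" is one flat list of numbers, 6 for each row, row after row: the shift along the tool's x, y, z in m, then the turn, a rotation vector about the tool's x, y, z in degrees. A call has exactly 10 rows; each row is the pose to reach, as a shift and turn from the pose commanded when the call began, along the tool's axes at that moment; what a row does not reach only later rows make up. A row lasts 1/10 s, in which the tool goes at most 50 mm and 8.59 degrees, less where a joint would pass 70% of its speed; a pose out of reach is approached as far as the arm can. A call with a gripper value outside its range is refused whole. "jaw" is the opening in per cent of the stroke, from 0 (shut) to 100 (fully open), set as the call begins (left out, the last holds). The fingers move at their own pace and stop on an object; "grip_force" is the grip in N (left out, the last holds). Time passes only in rows, so rows that repeat a pose let the fingers close, or fill a call up. It gives the time, the measured TCP pose, the force, the opening and the grip force at its end, in the units of the state.
- manip.sense(): the state, without advancing time (a new reading comes with each control period).
- manip.snapshot(name): name is "side" or "top" or "wrist"; returns a dict with "pixels" (384x512x3 uint8, blue, green, red), "fx", "fy", "cx", "cy" (pixels), "k1" (the pictures are not rectified: a ray, as slopes to the right and down, at radius r is drawn at 1 + k1 r^2 times it, then the intrinsics apply), "R" (3x3) and "t" (3): a world point X has camera coordinates R X + t; the wrist camera has in their place "mount" (4x4, takes a point from camera to tool coordinates, whose origin is the TCP and whose axes are the flange's). Camera axes: x right, y down, z forward; pixel columns grow to the right and rows downward; lengths in m; the calibration is good to about 2 mm. A picture is of the moment at which its call begins: read the wrist's pose just before it. There is no depth.
- manip.sign_off(): hands the job in; it is judged then, once.
The state is a dict: "t": time; "q": joint angles; "qd": joint speeds; "tau": joint torques, N m; "tcp_pos": TCP position; "tool_rot": TCP orientation; "force": force on the tool from outside, world axes, zero at the start; "ft_torque": the same for the moment, N m; "finger_gap": opening from 0.0 (shut) to 1.0 (fully open); "gripper_force": force on a finger pad.
Only numpy, scipy, OpenCV 4.12 (cv2) and the standard library are available. Lean on these libraries where they do the work, as an engineer would, in place of code of your own. Each camera call takes 0.05 s, during which the arm holds its last target. There are 200 camera calls.

## Working session

There is one attempt and no reset: what is moved stays moved. The work goes in short steps, Python scripts to look and compute and a tool call to move; the robot and the scene stay as the last step left them, time stands still between calls to the robot, and variables do not carry over. Pictures are saved under pics/ and viewed, at most 10 in all, crops included, and the job is handed in when it is done.

Besides the shell and the picture viewer there is one more tool, called after "Request:" as name(argument=value, ...) on one line, values as JSON. step_arm: Moves the arm, as the interface text tells. Its arguments: {"type":"object","properties":{"commands":{"type":"array","items":{"type":"number"}},"jaw":{"type":"number"},"grip_force":{"type":"number"}},"required":["commands"]}

```bash
mkdir -p pics; cat > h.py <<'E'
import numpy as np, cv2, json
from station import manip
from scipy.spatial.transform import Rotation as Ro
def snap(n):
    s=manip.sense(); d=manip.snapshot(n)
    if n=='wrist':
        M=np.array(d['mount']); T=np.eye(4); T[:3,:3]=Ro.from_quat(s['tool_rot']).as_matrix(); T[:3,3]=s['tcp_pos']
        W=T@M; d['R']=W[:3,:3].T; d['t']=-W[:3,:3].T@W[:3,3]
    d['R']=np.array(d['R']);d['t']=np.array(d['t']); return d
def ray(d,u,v):
    K=np.array([[d['fx'],0,d['cx']],[0,d['fy'],d['cy']],[0,0,1.]])
    p=cv2.undistortPoints(np.array([[[u,v]]],float),K,np.array([d['k1'],0,0,0.]))[0,0] 
    c=-d['R'].T@d['t']; r=d['R'].T@np.array([p[0],p[1],1]); return c,r/np.linalg.norm(r)
def onz(d,u,v,z):
    c,r=ray(d,u,v); return c+r*(z-c[2])/r[2]
def proj(d,X):
    p=d['R']@np.asarray(X,float)+d['t']; x=p[:2]/p[2]; x=x*(1+d['k1']*(x@x)); return np.array([d['fx']*x[0]+d['cx'],d['fy']*x[1]+d['cy']])
E
python3 - <<'E'
from h import *
a=[]
for n in ['top','side','wrist']:
    d=snap(n); cv2.imwrite(f'pics/{n}0.png',d['pixels']); c=-d['R'].T@d['t']; print(n,c.round(3),d['R'][2].round(2),d['fx'],d['k1'])
    a.append(d['pixels'])
cv2.imwrite('pics/top0b.png',cv2.resize(a[0],(800,600),interpolation=cv2.INTER_CUBIC))
s=manip.sense(); print(s['tool_rot'],s['force'],Ro.from_quat(s['tool_rot']).as_matrix().round(3))
E
```

```text
top [0.461 0.22  1.232] [ 0.08 -0.03 -1.  ] 392.19109295873983 0.03109597115950527
side [0.33  1.717 0.759] [ 0.12 -0.9  -0.42] 470.6363244861809 0.05651975852505748
wrist [ 0.267 -0.572  0.373] [-0.31 -0.09 -0.95] 276.5842591538859 -0.05989765359328884
[ 9.88414054e-01  1.51779209e-01  1.38417154e-05 -8.53900000e-04] [ 0.15820833  0.10388459 -0.42551938] [[ 0.954  0.3   -0.   ]
 [ 0.3   -0.954  0.002]
 [ 0.    -0.002 -1.   ]]
```

View pics/top0b.png

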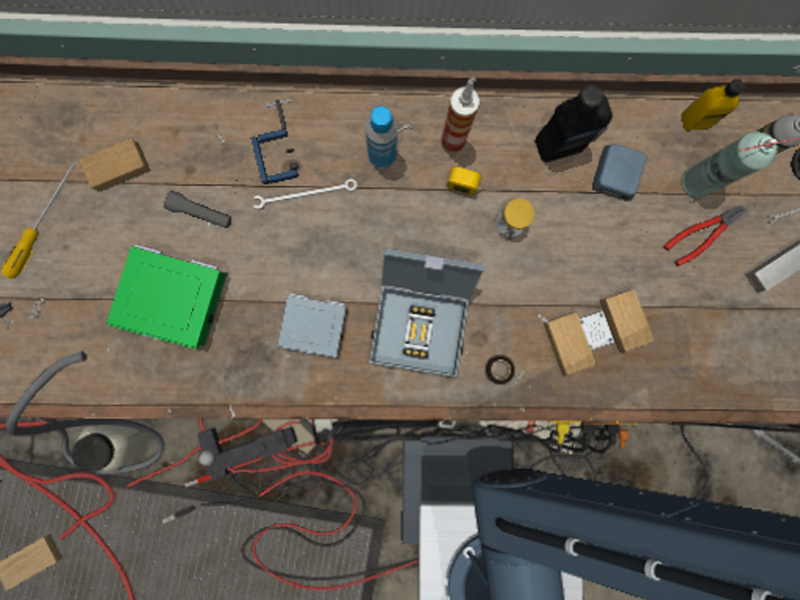

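View pics/side0.png

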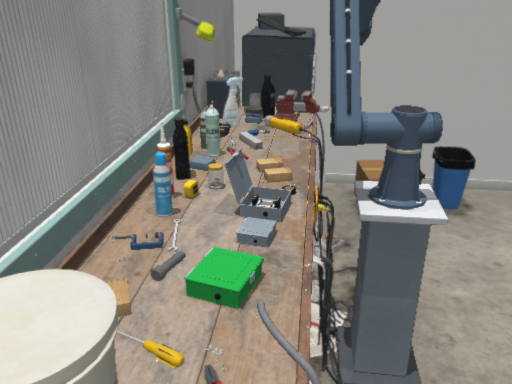

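Top view (800-px scale): three box-like candidates: the green box (165,297), a closed small grey box (312,325) and the open grey box with black terminal blocks (420,330). The open one is not green and is the larger grey one, so it fits. The plate is at (598,328) between timbers (570,343) and (627,320), tape at (500,369), jar at (517,217). I'll confirm this in a crop.

```bash
python3 - <<'E'
from h import *
im=cv2.imread('pics/top0.png')
cv2.imwrite('pics/crop1.png',cv2.resize(im[155:245,230:425],None,fx=4,fy=4,interpolation=cv2.INTER_CUBIC))
d=snap('top')
hsv=cv2.cvtColor(im,cv2.COLOR_BGR2HSV)
def w(u,v,z): return onz(d,u,v,z).round(4)
# plate: white-ish
m=((hsv[...,1]<60)&(hsv[...,2]>150)).astype(np.uint8)
m[:, :370]=0;m[:,395:]=0;m[:195]=0;m[225:]=0
r=cv2.minAreaRect(np.argwhere(m)[:,::-1].astype(np.float32)); print('plate',r,[w(*p,.01) for p in cv2.boxPoints(r)], w(*r[0],.01))
print('jar',w(332,137,.09),'tape',w(320,236.5,.019))
E
```

```text
plate ((381.4416198730469, 211.3394012451172), (21.44437599182129, 16.14735984802246), 70.01689147949219) [array([ 0.5171, -0.1542,  0.01  ]), array([ 0.535 , -0.2021,  0.01  ]), array([ 0.4722, -0.2243,  0.01  ]), array([ 0.4544, -0.1764,  0.01  ])] [ 0.4946 -0.1893  0.01  ]
jar [ 0.7106 -0.0178  0.09  ] tape [0.4145 0.0053 0.019 ]
```

View pics/crop1.png

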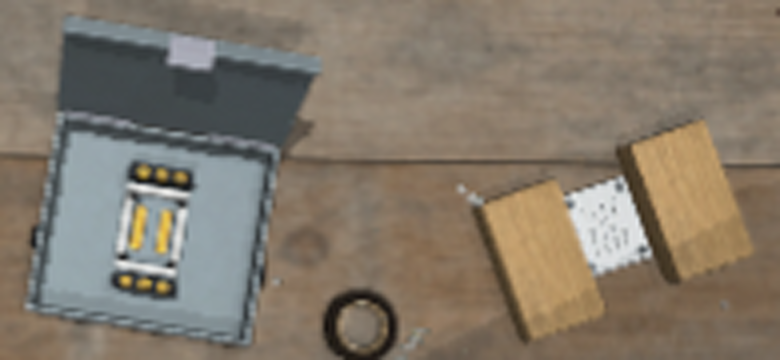

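The crop confirms it: open grey box with terminal blocks at (154,228); plate at (610,228) with timbers at (540,260) and (685,200). Now I'll go above the plate with the tool's y along its length (yaw about 21°).

Request:
step_arm(commands=[0.415,-0.295,0.08,0,0,-94,0.415,-0.295,0.08,0,0,-94,0.415,-0.295,0.08,0,0,-94,0.415,-0.295,0.08,0,0,-94,0.415,-0.295,0.08,0,0,-94,0.415,-0.295,0.08,0,0,-94,0.415,-0.295,0.08,0,0,-94,0.415,-0.295,0.08,0,0,-94,0.415,-0.295,0.08,0,0,-94,0.415,-0.295,0.08,0,0,-94], jaw=100)

```text
t: 1.2
tcp_pos: [0.4868, -0.2007, 0.1534]
tool_rot: [0.617, 0.787, -0.0, 0.0]
force: [0.4, -1.1, -0.5]
finger_gap: 1.002
gripper_force: 0.0
```

```bash
cat >> h.py <<'E'
def show():
    s=manip.sense(); R=Ro.from_quat(s['tool_rot']).as_matrix()
    print('t',round(s['t'],2),'tcp',np.round(s['tcp_pos'],4),'xyaw',np.degrees(np.arctan2(R[1,0],R[0,0])).round(2),'z',R[:,2].round(4),'F',np.round(s['force'],2),'M',np.round(s['ft_torque'],2),'gap',round(s['finger_gap'],3),round(s['gripper_force'],1))
    return s,R
E
python3 - <<'E'
from h import *
show(); d=snap('wrist'); cv2.imwrite('pics/w1.png',d['pixels']); np.savez('w1.npz',**{k:v for k,v in d.items() if not isinstance(v,str)})
E
```

```text
t 1.2 tcp [ 0.4868 -0.2007  0.1534] xyaw 103.75 z [ 2.e-04 -2.e-04 -1.e+00] F [ 0.4  -1.13 -0.51] M [-0.   -0.02  0.02] gap 1.002 0.0
```

View pics/w1.png

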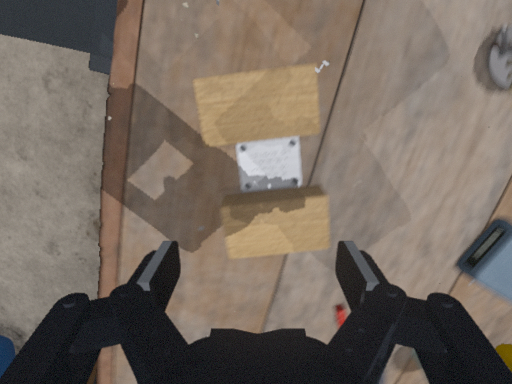

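Wrist view: the plate's corners are near (237,143), (299,138), (302,187) and (241,191), with the timbers above and below it and the fingers out of the way.

```bash
python3 - <<'E'
from h import *
d=dict(np.load('w1.npz')); im=d['pixels']; hsv=cv2.cvtColor(im,cv2.COLOR_BGR2HSV)
m=(hsv[...,1]<45).astype(np.uint8); k=np.zeros_like(m);k[130:200,228:312]=1
m=cv2.morphologyEx(m*k,cv2.MORPH_CLOSE,np.ones((5,5)));m=cv2.morphologyEx(m,cv2.MORPH_OPEN,np.ones((5,5)))
r=cv2.minAreaRect(np.argwhere(m)[:,::-1].astype(np.float32)); bp=cv2.boxPoints(r)
P=np.array([onz(d,*p,.01) for p in bp]); print(r,'\n',bp.round(1).tolist(),'\n',P.round(4),'c',P.mean(0).round(4))
for i in range(4):
    e=P[(i+1)%4]-P[i]; print(np.linalg.norm(e).round(4),np.degrees(np.arctan2(e[1],e[0])).round(1))
print('timber a edge',[onz(d,*p,.038).round(4) for p in [(207,147),(320,135)]],'b',[onz(d,*p,.038).round(4) for p in [(221,196),(328,187)]])
print([onz(d,*p,.038).round(4) for p in [(194,79),(318,65)]],[onz(d,*p,.038).round(4) for p in [(228,259),(329,249)]])
E
```

```text
((273.4722595214844, 163.92628479003906), (51.69547653198242, 73.47406768798828), 83.41805267333984) 
 [[234.0, 142.5], [307.0, 134.0], [312.8999938964844, 185.39999389648438], [239.89999389648438, 193.8000030517578]] 
 [[ 0.455  -0.1736  0.01  ]
 [ 0.5261 -0.1471  0.01  ]
 [ 0.5487 -0.1991  0.01  ]
 [ 0.4734 -0.2276  0.01  ]] c [ 0.5008 -0.1869  0.01  ]
0.0759 20.4
0.0566 -66.5
0.0806 -159.3
0.057 108.8
timber a edge [array([ 0.4323, -0.1786,  0.038 ]), array([ 0.5324, -0.1425,  0.038 ])] b [array([ 0.4549, -0.2239,  0.038 ]), array([ 0.5558, -0.1894,  0.038 ])]
[array([ 0.4098, -0.1217,  0.038 ]), array([ 0.5124, -0.0847,  0.038 ])] [array([ 0.4765, -0.2941,  0.038 ]), array([ 0.5795, -0.2562,  0.038 ])]
```

Request:
step_arm(commands=[0.01,0.013,0.02,0,0,-6.25,0.01,0.013,0.05,0,0,-6.25,0.01,0.013,0.08,0,0,-6.25,0.01,0.013,0.1,0,0,-6.25,0.01,0.013,0.115,0,0,-6.25,0.01,0.013,0.125,0,0,-6.25,0.01,0.013,0.135,0,0,-6.25,0.01,0.013,0.14,0,0,-6.25,0.01,0.013,0.145,0,0,-6.25,0.01,0.013,0.145,0,0,-6.25])

```text
t: 2.25
tcp_pos: [0.496, -0.1896, 0.0085]
tool_rot: [0.576, 0.817, 0.0, -0.0]
force: [-0.3, 0.3, -0.0]
finger_gap: 1.001
gripper_force: 0.0
```

```bash
python3 - <<'E'
from h import *
show(); d=snap('wrist'); cv2.imwrite('pics/w2.png',d['pixels'][150:])
E
```

```text
t 2.25 tcp [ 0.496  -0.1896  0.0085] xyaw 109.65 z [-2.e-04  1.e-04 -1.e+00] F [-0.28  0.33 -0.01] M [-0.01 -0.    0.  ] gap 1.001 0.0
```

View pics/w2.png

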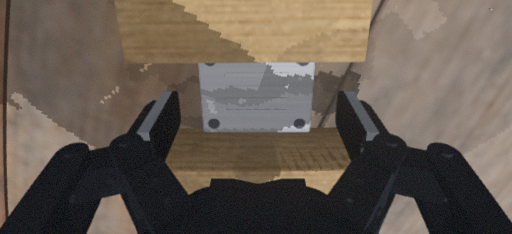

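The plate (198–315) is centred between the finger tips (about 175 and 340). Now down a little farther.

Request:
step_arm(commands=[0,0,0.003,0,0,0,0,0,0.006,0,0,0,0,0,0.008,0,0,0,0,0,0.01,0,0,0,0,0,0.0115,0,0,0,0,0,0.0115,0,0,0,0,0,0.0115,0,0,0,0,0,0.0115,0,0,0,0,0,0.0115,0,0,0,0,0,0.0115,0,0,0], jaw=93)

```text
t: 3.3
tcp_pos: [0.4961, -0.1896, -0.0027]
tool_rot: [0.576, 0.817, 0.0, 0.0]
force: [0.4, -1.2, 0.2]
finger_gap: 0.928
gripper_force: 0.0
```

Request:
step_arm(commands=[0,0,0,0,0,0,0,0,0,0,0,0,0,0,0,0,0,0,0,0,0,0,0,0,0,0,0,0,0,0,0,0,0,0,0,0,0,0,0,0,0,0,0,0,0,0,0,0,0,0,0,0,0,0,0,0,0,0,0,0], jaw=60, grip_force=40)

```text
t: 4.3
tcp_pos: [0.496, -0.1896, -0.0023]
tool_rot: [0.576, 0.817, -0.0, 0.0]
force: [-1.2, -0.7, 5.2]
finger_gap: 0.757
gripper_force: 44.0
```

Request:
step_arm(commands=[0,0,-0.002,0,0,0,0,0,-0.006,0,0,0,0,0,-0.012,0,0,0,0,0,-0.02,0,0,0,0,0,-0.03,0,0,0,0,0,-0.045,0,0,0,0,0,-0.06,0,0,0,0,0,-0.08,0,0,0,0,0,-0.1,0,0,0,0,0,-0.1,0,0,0])

```text
t: 5.3
tcp_pos: [0.4977, -0.1906, 0.1001]
tool_rot: [0.576, 0.817, 0.0, 0.003]
force: [-0.3, -0.7, -1.9]
finger_gap: 0.758
gripper_force: 44.7
```

```bash
python3 - <<'E'
from h import *
show(); d=snap('wrist'); cv2.imwrite('pics/w3.png',d['pixels']);
E
```

```text
t 5.3 tcp [ 0.4977 -0.1906  0.1001] xyaw 109.66 z [ 0.0054 -0.0034 -1.    ] F [-0.29 -0.74 -1.87] M [-0.   -0.03  0.02] gap 0.758 44.7
```

View pics/w3.png

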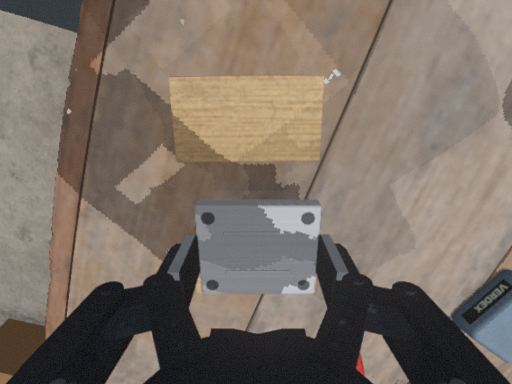

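The plate is held level between the pads, corners (195,202) to (320,292), and the timber is undisturbed. Carrying it to bare bench near (0.54, 0.0).

Request:
step_arm(commands=[0.04,0.025,0,0,0,7,0.08,0.05,0,0,0,14,0.12,0.076,0,0,0,21,0.15,0.094,0,0,0,28,0.165,0.104,0,0,0,28,0.165,0.104,0.02,0,0,28,0.165,0.104,0.05,0,0,28,0.165,0.104,0.07,0,0,28,0.165,0.104,0.085,0,0,28,0.165,0.104,0.09,0,0,28])

```text
t: 6.35
tcp_pos: [0.5366, 0.0012, 0.0047]
tool_rot: [0.757, 0.654, -0.002, -0.002]
force: [0.4, 0.5, -1.7]
finger_gap: 0.754
gripper_force: 44.8
```

Request:
step_arm(commands=[0,0,0.002,0,0,0,0,0,0.004,0,0,0,0,0,0.006,0,0,0,0,0,0.008,0,0,0,0,0,0.01,0,0,0,0,0,0.011,0,0,0,0,0,0.012,0,0,0,0,0,0.0125,0,0,0,0,0,0.0125,0,0,0,0,0,0.0125,0,0,0])

```text
t: 7.35
tcp_pos: [0.5389, 0.0007, -0.0024]
tool_rot: [0.757, 0.654, 0.0, 0.001]
force: [-3.0, -0.1, 19.3]
finger_gap: 0.755
gripper_force: 47.0
```

Request:
step_arm(commands=[0,0,-0.001,0,0,0,0,0,-0.001,0,0,0,0,0,-0.001,0,0,0,0,0,-0.001,0,0,0,0,0,-0.001,0,0,0,0,0,-0.02,0,0,0,0,0,-0.045,0,0,0,0,0,-0.07,0,0,0,0,0,-0.1,0,0,0,0,0,-0.12,0,0,0], jaw=100)

```text
t: 8.35
tcp_pos: [0.5389, 0.0007, 0.1162]
tool_rot: [0.757, 0.654, 0.0, 0.001]
force: [0.1, 0.3, -0.6]
finger_gap: 0.999
gripper_force: 0.0
```

```bash
python3 - <<'E'
from h import *
show(); d=snap('wrist'); cv2.imwrite('pics/w4.png',d['pixels']); np.savez('w4.npz',**d)
im=d['pixels']; hsv=cv2.cvtColor(im,cv2.COLOR_BGR2HSV)
for p in [(260,200),(200,100),(400,150)]: print(hsv[p[1],p[0]])
E
```

```text
t 8.35 tcp [0.5389 0.0007 0.1162] xyaw 81.66 z [ 1.4e-03 -3.0e-04 -1.0e+00] F [ 0.11  0.26 -0.57] M [-0.03 -0.02  0.01] gap 0.999 0.0
[107  15 153]
[104  32 170]
[ 11  36 149]
```

View pics/w4.png

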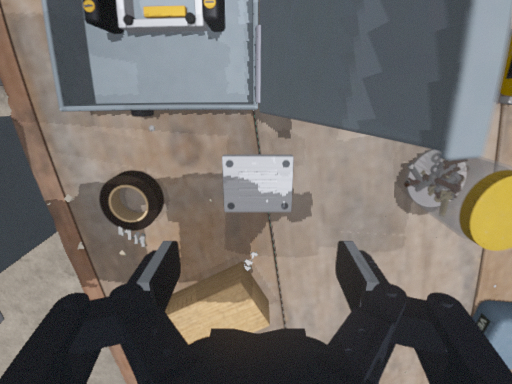

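The plate lies flat at (222–292, 157–213), square to the image. The box's near wall (62,107)–(256,107) is parallel to it.

```bash
python3 - <<'E'
from h import *
d=dict(np.load('w4.npz'))
P=np.array([onz(d,*p,.01) for p in [(222,157),(292,157),(292.5,212),(223,213)]]); print(P.round(4),P.mean(0).round(4))
for i in range(4):
    e=P[(i+1)%4]-P[i]; print(np.linalg.norm(e).round(4),np.degrees(np.arctan2(e[1],e[0])).round(1))
B=[onz(d,*p,.05).round(4) for p in [(62,109),(256,108)]]; print('box side',B, np.degrees(np.arctan2(*(B[1]-B[0])[1::-1])))
t=snap('top')
C=np.array([onz(t,230+u/4,155+v/4,.05) for u,v in [(62,118),(278,150),(250,342),(30,308)]]); print('top corners',C.round(4),C.mean(0).round(4))
C=np.array([onz(t,230+u/4,155+v/4,.046) for u,v in [(162,176),(146,286)]]); print('blocks',C.round(4),C.mean(0).round(4))
E
```

```text
[[ 0.5108  0.0319  0.01  ]
 [ 0.5744  0.0226  0.01  ]
 [ 0.5691 -0.0323  0.01  ]
 [ 0.5013 -0.0234  0.01  ]] [ 5.389e-01 -3.000e-04  1.000e-02]
0.0643 -8.4
0.0552 -95.5
0.0684 172.5
0.0562 80.3
box side [array([0.404 , 0.0947, 0.05  ]), array([0.5485, 0.0724, 0.05  ])] -8.7729763636405
top corners [[0.5696 0.2368 0.05  ]
 [0.5475 0.073  0.05  ]
 [0.4029 0.0936 0.05  ]
 [0.4266 0.2587 0.05  ]] [0.4866 0.1655 0.05  ]
blocks [[0.5269 0.1605 0.046 ]
 [0.4438 0.1718 0.046 ]] [0.4853 0.1662 0.046 ]
```

Request:
step_arm(commands=[0,0,0,0,0,-8.5,0,0,0,0,0,-17,0,0,0,0,0,-25.5,0,0,0,0,0,-34,0,0,0,0,0,-42.5,0,0,0,0,0,-51,0,0,0,0,0,-59.5,0,0,0,0,0,-68,0,0,0,0,0,-76.5,0,0,0,0,0,-85], jaw=86)

```text
t: 9.45
tcp_pos: [0.5376, 0.0009, 0.1131]
tool_rot: [0.113, 0.994, 0.0, -0.001]
force: [0.5, -0.2, 0.0]
finger_gap: 0.864
gripper_force: 0.0
```

Request:
step_arm(commands=[0,0,0,0,0,-5,0,0,0.02,0,0,-5,0,0,0.045,0,0,-5,0,0,0.07,0,0,-5,0,0,0.09,0,0,-5,0,0,0.1,0,0,-5,0,0,0.108,0,0,-5,0,0,0.112,0,0,-5,0,0,0.114,0,0,-5,0,0,0.115,0,0,-5])

```text
t: 10.45
tcp_pos: [0.5389, 0.0007, 0.0001]
tool_rot: [0.073, 0.997, -0.0, 0.001]
force: [-0.4, -1.1, 0.8]
finger_gap: 0.86
gripper_force: 0.0
```

```bash
python3 - <<'E'
from h import *
show()
E
```

```text
t 10.45 tcp [5.389e-01 7.000e-04 1.000e-04] xyaw 171.66 z [ 1.e-03 -2.e-04 -1.e+00] F [-0.44 -1.09  0.79] M [ 0.01 -0.01 -0.03] gap 0.86 0.0
```

Request:
step_arm(commands=[0,0,-0.001,0,0,0,0,0,-0.001,0,0,0,0,0,-0.001,0,0,0,0,0,-0.001,0,0,0,0,0,-0.001,0,0,0,0,0,-0.001,0,0,0,0,0,-0.001,0,0,0,0,0,-0.001,0,0,0,0,0,-0.001,0,0,0,0,0,-0.001,0,0,0], jaw=50, grip_force=40)

```text
t: 11.45
tcp_pos: [0.5389, 0.0008, 0.0019]
tool_rot: [0.073, 0.997, -0.0, 0.001]
force: [-0.5, 0.1, 6.0]
finger_gap: 0.637
gripper_force: 42.0
```

Request:
step_arm(commands=[0,0,-0.002,0,0,0,0,0,-0.006,0,0,0,0,0,-0.012,0,0,0,0,0,-0.02,0,0,0,0,0,-0.04,0,0,0,0,0,-0.065,0,0,0,0,0,-0.09,0,0,0,0,0,-0.12,0,0,0,0,0,-0.14,0,0,0,0,0,-0.14,0,0,0])

```text
t: 12.45
tcp_pos: [0.5405, 0.0004, 0.1439]
tool_rot: [0.073, 0.997, -0.0, 0.004]
force: [0.7, 0.3, -1.5]
finger_gap: 0.636
gripper_force: 42.8
```

```bash
python3 - <<'E'
from h import *
show()
d=snap('wrist'); cv2.imwrite('pics/w5.png',d['pixels'])
# predicted lid in side view for various angles
s=snap('side'); cv2.imwrite('pics/s5.png',s['pixels']); im=s['pixels']
c=np.array([.486,.1655]); a=np.radians(-8.5); X=np.array([np.cos(a),np.sin(a)]);Y=np.array([-X[1],X[0]])
def bw(x,y,z): return np.r_[c+X*x+Y*y,z]
for th in [1.7,1.8,1.9,2.0]:
    print(th,[proj(s,bw(.075-.152*np.cos(th),y,.052+.152*np.sin(th))).round(0) for y in (-.087,.087)],proj(snap('top'),bw(.075-.152*np.cos(th),.087,.052+.152*np.sin(th))).round(1))
v=np.hstack([cv2.resize(im[140:235,210:310],(400,380),interpolation=cv2.INTER_CUBIC),cv2.resize(d['pixels'],(400,380))])
cv2.imwrite('pics/v5.png',v)
E
```

```text
t 12.45 tcp [5.405e-01 4.000e-04 1.439e-01] xyaw 171.67 z [ 0.0071 -0.0015 -1.    ] F [ 0.73  0.26 -1.47] M [-0.07 -0.03  0.01] gap 0.636 42.8
1.7 [array([248., 147.]), array([233., 163.])] [244.6 170.6]
1.8 [array([244., 148.]), array([229., 163.])] [245.5 165.2]
1.9 [array([240., 148.]), array([225., 164.])] [246.4 160. ]
2.0 [array([237., 149.]), array([221., 165.])] [247.3 155.2]
```

View pics/v5.png

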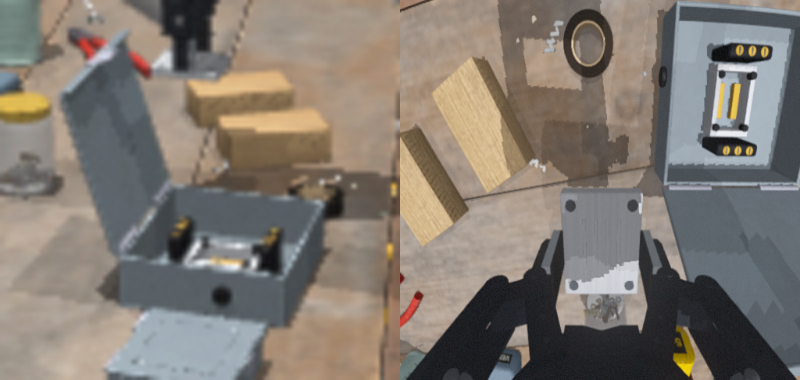

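The side crop puts the lid corner at (225,164) in the full picture, so the lid is at about 1.9 rad. The wrist view shows the plate held firmly and the box's yellow terminal screws clearly. I'll locate the box from those.

```bash
python3 - <<'E'
from h import *
d=snap('wrist'); im=d['pixels']; hsv=cv2.cvtColor(im,cv2.COLOR_BGR2HSV)
m=cv2.inRange(hsv,(15,110,90),(35,255,255)); m[200:]=0;m[:,:420]=0
n,l,st,ce=cv2.connectedComponentsWithStats(m)
for i in range(1,n):
    if st[i,4]>5: print(ce[i].round(1),st[i,2:5],onz(d,*ce[i],.046).round(4))
# box top outer corners: grey mask hull near
print(show()[0]['tcp_pos'])
E
```

```text
[435.8  55. ] [11 11 88] [0.4444 0.1595 0.046 ]
[452.   55.9] [11 11 88] [0.4465 0.1733 0.046 ]
[468.1  56.9] [11 11 82] [0.4487 0.1874 0.046 ]
[428.6 106.8] [ 16  35 386] [0.4849 0.1543 0.046 ]
[421.4 157.1] [ 4  9 27] [0.5281 0.1493 0.046 ]
[433.7 157.6] [10 10 70] [0.5301 0.1608 0.046 ]
[448.5 157.6] [10 10 72] [0.5321 0.1748 0.046 ]
t 12.8 tcp [0.5376 0.0009 0.1394] xyaw 171.65 z [-2.7e-03  6.0e-04 -1.0e+00] F [-0.7  -0.24 -2.26] M [ 0.06  0.05 -0.02] gap 0.638 42.8
[0.53764304 0.00088893 0.13942387]
```

Request:
step_arm(commands=[0.02,0.04,0,0,0,0,0.04,0.08,0,0,0,0,0.06,0.12,0,0,0,0,0.0755,0.1565,0,0,0,0,0.0755,0.1565,0.02,0,0,0,0.0755,0.1565,0.04,0,0,0,0.0755,0.1565,0.06,0,0,0,0.0755,0.1565,0.065,0,0,0,0.0755,0.1565,0.065,0,0,0,0.0755,0.1565,0.065,0,0,0])

```text
t: 13.8
tcp_pos: [0.4869, 0.1665, 0.0759]
tool_rot: [0.073, 0.997, 0.0, 0.0]
force: [-0.7, -0.0, -2.0]
finger_gap: 0.636
gripper_force: 42.9
```

Request:
step_arm(commands=[0,0,0.004,0,0,0,0,0,0.008,0,0,0,0,0,0.01,0,0,0,0,0,0.01,0,0,0,0,0,0.01,0,0,0,0,0,0.01,0,0,0,0,0,0.01,0,0,0,0,0,0.01,0,0,0,0,0,0.01,0,0,0,0,0,0.01,0,0,0])

```text
t: 14.8
tcp_pos: [0.4865, 0.1666, 0.0657]
tool_rot: [0.073, 0.997, 0.0, 0.0]
force: [0.6, 0.6, -0.8]
finger_gap: 0.636
gripper_force: 42.9
```

```bash
python3 - <<'E'
from h import *
s,R=show()
d=snap('wrist'); im=d['pixels']; cv2.imwrite('pics/w6.png',im); np.savez('w6.npz',**d); hsv=cv2.cvtColor(im,cv2.COLOR_BGR2HSV)
m=cv2.inRange(hsv,(15,110,90),(35,255,255))
n,l,st,ce=cv2.connectedComponentsWithStats(m)
for i in range(1,n):
    if st[i,4]>20: 
        p=onz(d,*ce[i],.046); print(ce[i].round(1),st[i,2:5],p.round(4),(R.T@(p-s['tcp_pos'])).round(4))
E
```

```text
t 14.8 tcp [0.4865 0.1666 0.0657] xyaw 171.66 z [ 1.e-04  0.e+00 -1.e+00] F [ 0.61  0.57 -0.84] M [ 0.02 -0.01 -0.01] gap 0.636 42.9
[235.8 167.1] [ 13  13 115] [0.4447 0.1588 0.046 ] [ 0.0403 -0.0137  0.0197]
[258.9 167.2] [ 13  13 111] [0.4468 0.1727 0.046 ] [0.0402 0.0003 0.0197]
[282.1 167. ] [ 13  13 108] [0.4487 0.1866 0.046 ] [0.0404 0.0144 0.0197]
[245.7 187. ] [10  3 29] [0.4582 0.1627 0.046 ] [ 0.0275 -0.0079  0.0197]
[271.5 187.1] [10  3 28] [0.4605 0.1786 0.046 ] [0.0275 0.0081 0.0197]
```

View pics/w6.png

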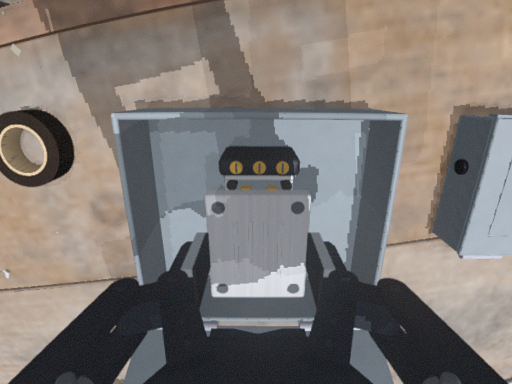

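The plate is held over the box, with its near edge at row 191 and the block screws at row 167, centred sideways. I'll check the plate edge's offset in the tool frame.

```bash
python3 - <<'E'
from h import *
d=dict(np.load('w6.npz')); s,R=show()
for p in [(206,192),(258,191),(310,191.5),(222,288),(303,287),(217.5,208),(297.5,208)]: print(p,(R.T@(onz(d,*p,.0738)-s['tcp_pos'])).round(4))
E
```

```text
t 14.85 tcp [0.4865 0.1666 0.0657] xyaw 171.66 z [ 1.e-04  0.e+00 -1.e+00] F [-0.63 -0.02 -1.12] M [-0.03 -0.05 -0.  ] gap 0.638 42.9
(206, 192) [ 0.0343 -0.0273 -0.0081]
(258, 191) [ 0.0348 -0.0003 -0.0081]
(310, 191.5) [ 0.0346  0.0267 -0.0081]
(222, 288) [-0.0264 -0.0216 -0.0081]
(303, 287) [-0.0257  0.0265 -0.0081]
(217.5, 208) [ 0.0253 -0.0217 -0.0081]
(297.5, 208) [ 0.0253  0.0206 -0.0081]
```

Request:
step_arm(commands=[-0.002,0,0.004,0,0,0,-0.002,0,0.01,0,0,0,-0.002,0,0.016,0,0,0,-0.002,0,0.022,0,0,0,-0.002,0,0.026,0,0,0,-0.002,0,0.029,0,0,0,-0.002,0,0.031,0,0,0,-0.002,0,0.033,0,0,0,-0.002,0,0.034,0,0,0,-0.002,0,0.034,0,0,0])

```text
t: 15.85
tcp_pos: [0.4885, 0.1663, 0.0317]
tool_rot: [0.073, 0.997, 0.0, 0.0]
force: [0.2, 0.5, -1.2]
finger_gap: 0.633
gripper_force: 42.9
```

Request:
step_arm(commands=[0,0,0.0005,0,0,0,0,0,0.001,0,0,0,0,0,0.0015,0,0,0,0,0,0.002,0,0,0,0,0,0.002,0,0,0,0,0,0.002,0,0,0,0,0,0.002,0,0,0,0,0,0.002,0,0,0,0,0,0.002,0,0,0,0,0,0.002,0,0,0])

```text
t: 16.85
tcp_pos: [0.4886, 0.1663, 0.0298]
tool_rot: [0.073, 0.997, 0.0, 0.0]
force: [-0.2, 0.1, 1.8]
finger_gap: 0.635
gripper_force: 43.3
```

Request:
step_arm(commands=[0,0,0,0,0,0,0,0,0,0,0,0,0,0,0,0,0,0,0,0,0,0,0,0,0,0,-0.01,0,0,0,0,0,-0.025,0,0,0,0,0,-0.04,0,0,0,0,0,-0.06,0,0,0,0,0,-0.08,0,0,0,0,0,-0.08,0,0,0], jaw=80)

```text
t: 17.85
tcp_pos: [0.4904, 0.1666, 0.1126]
tool_rot: [0.073, 0.997, 0.001, 0.003]
force: [0.4, 0.1, -0.8]
finger_gap: 0.799
gripper_force: 0.0
```

Request:
step_arm(commands=[0,0,0,0,0,0,0,0,0,0,0,0,0,0,0,0,0,0,0,0,0,0,0,0,0,0,0,0,0,0,0,0,0,0,0,0,0,0,0,0,0,0,0,0,0,0,0,0,0,0,0,0,0,0,0,0,0,0,0,0], jaw=0)

```text
t: 18.85
tcp_pos: [0.4885, 0.1663, 0.1098]
tool_rot: [0.073, 0.997, 0.0, 0.0]
force: [0.8, -0.1, -0.2]
finger_gap: -0.0
gripper_force: 0.0
```

```bash
python3 - <<'E'
from h import *
s,R=show()
d=snap('wrist'); im=d['pixels']; cv2.imwrite('pics/w7.png',im); np.savez('w7.npz',**d); hsv=cv2.cvtColor(im,cv2.COLOR_BGR2HSV)
for n,m,z in [('yel',cv2.inRange(hsv,(15,110,90),(35,255,255)),.046)]:
    n,l,st,ce=cv2.connectedComponentsWithStats(m)
    for i in range(1,n):
        if st[i,4]>15: 
            p=onz(d,*ce[i],z); print(ce[i].round(1),st[i,2:5],(R.T@(p-s['tcp_pos'])).round(4))
cv2.imwrite('pics/w7c.png',cv2.resize(im[100:340,120:400],None,fx=2.5,fy=2.5))
E
```

```text
t 18.85 tcp [0.4885 0.1663 0.1098] xyaw 171.66 z [ 2.e-04  0.e+00 -1.e+00] F [ 0.79 -0.07 -0.2 ] M [-0.04 -0.02 -0.02] gap -0.0 0.0
[ 1.4 23.1] [ 5 10 32] [ 0.135  -0.1818  0.0637]
[240.  149.9] [11 11 79] [ 0.0422 -0.0138  0.0638]
[258.7 149.6] [10 11 69] [0.0424 0.0004 0.0638]
[277.4 149.7] [10 11 75] [0.0423 0.0145 0.0638]
```

View pics/w7c.png

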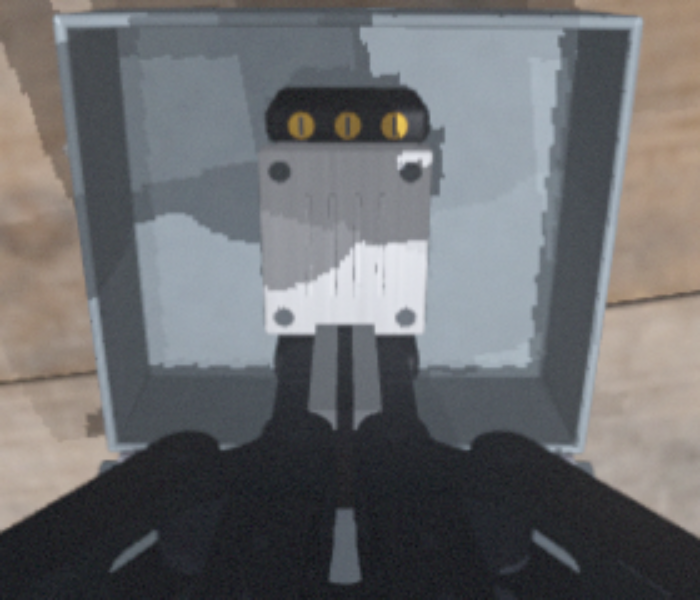

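The plate lies between the terminal blocks (crop 265–430, 145–333), square and on the studs. Now pressing with shut fingers.

Request:
step_arm(commands=[0,0,0.02,0,0,0,0,0,0.04,0,0,0,0,0,0.055,0,0,0,0,0,0.063,0,0,0,0,0,0.067,0,0,0,0,0,0.07,0,0,0,0,0,0.072,0,0,0,0,0,0.0735,0,0,0,0,0,0.0745,0,0,0,0,0,0.075,0,0,0])

```text
t: 19.9
tcp_pos: [0.4889, 0.1663, 0.0357]
tool_rot: [0.073, 0.997, 0.0, 0.001]
force: [-1.3, 1.1, 5.8]
finger_gap: -0.001
gripper_force: 3.1
```

Request:
step_arm(commands=[0,0,0.0003,0,0,0,0,0,0.0006,0,0,0,0,0,0.0009,0,0,0,0,0,0.0011,0,0,0,0,0,0.0011,0,0,0,0,0,0.0011,0,0,0,0,0,0.0011,0,0,0,0,0,0.0011,0,0,0,0,0,0.0011,0,0,0,0,0,0.0011,0,0,0])

```text
t: 20.9
tcp_pos: [0.4889, 0.1663, 0.0347]
tool_rot: [0.073, 0.997, 0.0, 0.001]
force: [-0.9, -0.2, 5.6]
finger_gap: -0.001
gripper_force: 2.9
```

Still sinking against the studs; pressing on.

Request:
step_arm(commands=[0,0,0.0003,0,0,0,0,0,0.0006,0,0,0,0,0,0.0009,0,0,0,0,0,0.0012,0,0,0,0,0,0.0014,0,0,0,0,0,0.0014,0,0,0,0,0,0.0014,0,0,0,0,0,0.0014,0,0,0,0,0,0.0014,0,0,0,0,0,0.0014,0,0,0])

```text
t: 21.9
tcp_pos: [0.4889, 0.1664, 0.034]
tool_rot: [0.073, 0.997, 0.0, 0.001]
force: [-2.0, -1.2, 12.0]
finger_gap: -0.002
gripper_force: 6.0
```

Request:
step_arm(commands=[0,0,0.0003,0,0,0,0,0,0.0005,0,0,0,0,0,0.0007,0,0,0,0,0,0.0007,0,0,0,0,0,0.0007,0,0,0,0,0,0.0007,0,0,0,0,0,0.0007,0,0,0,0,0,0.0007,0,0,0,0,0,0.0007,0,0,0,0,0,0.0007,0,0,0])

```text
t: 22.9
tcp_pos: [0.4889, 0.1663, 0.034]
tool_rot: [0.073, 0.997, 0.0, 0.001]
force: [-3.6, -1.3, 17.9]
finger_gap: -0.002
gripper_force: 8.8
```

Force rises to 18 N with no further motion at z = 0.034, so the plate is home. Lift and check its pose.

Request:
step_arm(commands=[0,0,-0.003,0,0,0,0,0,-0.01,0,0,0,0,0,-0.02,0,0,0,0,0,-0.04,0,0,0,0,0,-0.06,0,0,0,0,0,-0.08,0,0,0,0,0,-0.095,0,0,0,0,0,-0.1,0,0,0,0,0,-0.1,0,0,0,0,0,-0.1,0,0,0])

```text
t: 23.9
tcp_pos: [0.488, 0.1662, 0.1311]
tool_rot: [0.073, 0.997, -0.0, -0.0]
force: [-0.5, -0.1, -1.3]
finger_gap: 0.002
gripper_force: 0.0
```

```bash
python3 - <<'E'
from h import *
s,R=show()
d=snap('wrist'); im=d['pixels']; cv2.imwrite('pics/w8.png',im); g=cv2.cvtColor(im,cv2.COLOR_BGR2GRAY)
# corner screws: expect symmetric pattern about seat
exp=[(sx*.026,sy*.0213) for sx in(1,-1) for sy in(1,-1)]
hsv=cv2.cvtColor(im,cv2.COLOR_BGR2HSV); n,l,st,ce=cv2.connectedComponentsWithStats(cv2.inRange(hsv,(15,110,90),(35,255,255)))
for i in range(1,n):
    if st[i,4]>15: print('yel',ce[i].round(1),(R.T@(onz(d,*ce[i],.046)-s['tcp_pos'])).round(4))
for ex in exp:
    X=R@np.r_[ex,0]+s['tcp_pos']; X[2]=.034; u,v=proj(d,X).round().astype(int)
    w=g[v-9:v+10,u-9:u+10].astype(float); th=cv2.threshold(w.astype(np.uint8),0,255,cv2.THRESH_OTSU+cv2.THRESH_BINARY_INV)[1]
    n,l,st,ce=cv2.connectedComponentsWithStats(th)
    j=min(range(1,n),key=lambda i:np.hypot(*(ce[i]-9))+(0 if st[i,4]>12 else 99))
    p=ce[j]+[u-9,v-9]; print(ex,p.round(1),st[j,2:5],(R.T@(onz(d,*p,.034)-s['tcp_pos']))[:2].round(4))
cv2.imwrite('pics/w8c.png',cv2.resize(im[110:320,150:370],None,fx=2.5,fy=2.5))
E
```

```text
t 23.9 tcp [0.488  0.1662 0.1311] xyaw 171.66 z [-1.e-03 -1.e-04 -1.e+00] F [-0.51 -0.07 -1.32] M [-0.    0.03  0.02] gap 0.002 0.0
yel [ 8.8 28.2] [ 0.1363 -0.1948  0.0853]
yel [242. 145.] [ 0.042  -0.0134  0.0851]
yel [258.9 144.9] [0.0421 0.0006 0.0851]
yel [276.  145.4] [0.0418 0.0148 0.0851]
yel [ 21.2 210.3] [-0.0179 -0.2235  0.0851]
yel [241.9 235. ] [-0.0417 -0.015   0.0851]
yel [273.7 234.9] [-0.0417  0.0145  0.0851]
(0.026, 0.0213) [281.5 161.5] [ 8  8 52] [0.0251 0.0208]
(0.026, -0.0213) [234.1 161.5] [ 7  8 46] [ 0.0251 -0.0213]
(-0.026, 0.0213) [279.8 215. ] [ 8  7 40] [-0.0269  0.0206]
(-0.026, -0.0213) [235.7 215. ] [ 8  7 39] [-0.027  -0.0213]
```

View pics/w8c.png

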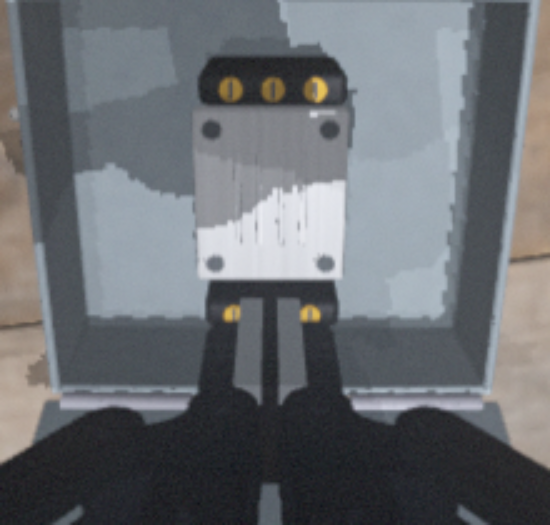

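The crop shows the plate flush between the blocks. Its four corner screws lie symmetric about the seat to within 1 mm at the home height. That was my eleventh view, one over the limit of ten, so from here I use numbers only. Next, up and round behind the lid.

Request:
step_arm(commands=[0,0,-0.045,0,0,0,0,0,-0.09,0,0,0,0,0,-0.13,0,0,0,0,0,-0.155,0,0,0,-0.03,0,-0.155,0,0,0,-0.075,0,-0.155,0,0,0,-0.12,0,-0.155,0,0,0,-0.16,0,-0.155,0,0,0,-0.178,0,-0.155,0,0,0,-0.178,0,-0.155,0,0,0])

```text
t: 24.95
tcp_pos: [0.6666, 0.1394, 0.284]
tool_rot: [0.073, 0.997, -0.0, -0.001]
force: [-1.0, 0.0, -0.2]
finger_gap: -0.0
gripper_force: 0.0
```

Request:
step_arm(commands=[0,0,0.02,0,0,0,0,0,0.04,0,0,0,0,0,0.06,0,0,0,0,0,0.08,0,0,0,0,0,0.1,0,0,0,0,0,0.11,0,0,0,0,0,0.115,0,0,0,0,0,0.115,0,0,0,0,0,0.115,0,0,0,0,0,0.115,0,0,0])

```text
t: 25.95
tcp_pos: [0.6653, 0.1405, 0.1727]
tool_rot: [0.073, 0.997, 0.0, 0.001]
force: [-0.9, 0.5, 0.1]
finger_gap: -0.0
gripper_force: 0.0
```

```bash
python3 - <<'E'
from h import *
s,R=show()
c=np.array([.4885,.1663]);a=np.radians(171.66-180);X=np.array([np.cos(a),np.sin(a)])
print('xb',X@(np.array(s['tcp_pos'][:2])-c))
to=.003
for th in np.arange(2.0,-.01,-.1):
    n=np.array([np.sin(th),np.cos(th)]); 
    r=.13 if th<1.57 else .152
    C=np.array([.075,.052])+r*np.array([-np.cos(th),np.sin(th)])+to*n
    print(round(th,2),'xb',(C[0]+.011).round(4),'z',(C[1]-(0 if th<1.57 else .025)).round(4))
E
```

```text
t 25.95 tcp [0.6653 0.1405 0.1727] xyaw 171.66 z [ 2.2e-03  1.0e-04 -1.0e+00] F [-0.85  0.5   0.06] M [0.04 0.01 0.  ] gap -0.0 0.0
xb 0.17865553663882364
2.0 xb 0.152 z 0.164
1.9 xb 0.138 z 0.1699
1.8 xb 0.1235 z 0.1743
1.7 xb 0.1086 z 0.1773
1.6 xb 0.0934 z 0.1788
1.5 xb 0.0798 z 0.1819
1.4 xb 0.0669 z 0.1806
1.3 xb 0.0541 z 0.1781
1.2 xb 0.0417 z 0.1743
1.1 xb 0.0297 z 0.1692
1.0 xb 0.0183 z 0.163
0.9 xb 0.0075 z 0.1557
0.8 xb -0.0024 z 0.1473
0.7 xb -0.0115 z 0.138
0.6 xb -0.0196 z 0.1279
0.5 xb -0.0266 z 0.117
0.4 xb -0.0326 z 0.1054
0.3 xb -0.0373 z 0.0933
0.2 xb -0.0408 z 0.0808
0.1 xb -0.0431 z 0.068
-0.0 xb -0.044 z 0.055
```

Request:
step_arm(commands=[0.01,0,0,0,0,0,0.02,0,0,0,0,0,0.03,0,0,0,0,0,0.037,0,0,0,0,0,0.043,0,0,0,0,0,0.049,0,-0.001,0,0,0,0.055,0,-0.002,0,0,0,0.06,0,-0.003,0,0,0,0.065,0,-0.004,0,0,0,0.07,0,-0.005,0,0,0])

```text
t: 26.95
tcp_pos: [0.5994, 0.1502, 0.1785]
tool_rot: [0.073, 0.997, 0.0, 0.005]
force: [5.8, -0.9, 2.0]
finger_gap: -0.001
gripper_force: 2.9
```

```bash
python3 - <<'E'
from h import *
show()
E
```

```text
t 26.95 tcp [0.5994 0.1502 0.1785] xyaw 171.64 z [ 1.040e-02 -2.000e-04 -9.999e-01] F [ 5.8  -0.95  2.04] M [-0.18 -0.81  0.03] gap -0.001 2.9
```

Request:
step_arm(commands=[0.007,0,-0.002,0,0,0,0.0145,0,-0.003,0,0,0,0.0215,0,-0.005,0,0,0,0.028,0,-0.006,0,0,0,0.035,0,-0.005,0,0,0,0.041,0,-0.0045,0,0,0,0.0475,0,-0.0035,0,0,0,0.054,0,-0.002,0,0,0,0.06,0,0,0,0,0,0.0665,0,0.0015,0,0,0])

```text
t: 27.95
tcp_pos: [0.5292, 0.1604, 0.1752]
tool_rot: [0.073, 0.997, 0.0, 0.0]
force: [4.5, 0.5, 1.2]
finger_gap: 0.003
gripper_force: 2.0
```

```bash
python3 - <<'E'
from h import *
show()
E
```

```text
t 27.95 tcp [0.5292 0.1604 0.1752] xyaw 171.66 z [ 6.e-04  2.e-04 -1.e+00] F [4.51 0.53 1.24] M [-0.07 -0.75 -0.03] gap 0.003 2.0
```

Request:
step_arm(commands=[0.006,0,0.0025,0,0,0,0.012,0,0.005,0,0,0,0.0175,0,0.008,0,0,0,0.0235,0,0.0115,0,0,0,0.029,0,0.015,0,0,0,0.034,0,0.0185,0,0,0,0.039,0,0.023,0,0,0,0.044,0,0.027,0,0,0,0.0485,0,0.0315,0,0,0,0.053,0,0.0365,0,0,0])

```text
t: 28.95
tcp_pos: [0.4762, 0.1679, 0.1379]
tool_rot: [0.073, 0.997, -0.0, -0.001]
force: [-0.4, 0.7, 2.4]
finger_gap: 0.001
gripper_force: 1.3
```

```bash
python3 - <<'E'
from h import *
show()
E
```

```text
t 28.95 tcp [0.4762 0.1679 0.1379] xyaw 171.66 z [-1.3e-03 -2.0e-04 -1.0e+00] F [-0.44  0.72  2.4 ] M [ 0.15 -0.08  0.  ] gap 0.001 1.3
```

Request:
step_arm(commands=[0.004,0,0.005,0,0,0,0.008,0,0.01,0,0,0,0.0115,0,0.0155,0,0,0,0.015,0,0.021,0,0,0,0.018,0,0.027,0,0,0,0.021,0,0.0325,0,0,0,0.0235,0,0.0385,0,0,0,0.026,0,0.0445,0,0,0,0.0275,0,0.051,0,0,0,0.029,0,0.057,0,0,0])

```text
t: 29.95
tcp_pos: [0.4479, 0.1721, 0.0808]
tool_rot: [0.073, 0.997, -0.0, -0.0]
force: [-1.5, 0.5, 2.2]
finger_gap: -0.002
gripper_force: 0.8
```

Request:
step_arm(commands=[0.001,0,0.003,0,0,0,0.001,0,0.006,0,0,0,0.002,0,0.009,0,0,0,0.002,0,0.012,0,0,0,0.002,0,0.0145,0,0,0,0.003,0,0.017,0,0,0,0.003,0,0.019,0,0,0,0.003,0,0.0205,0,0,0,0.003,0,0.022,0,0,0,0.003,0,0.0225,0,0,0])

```text
t: 30.95
tcp_pos: [0.4455, 0.1726, 0.0589]
tool_rot: [0.073, 0.997, 0.0, 0.0]
force: [-0.7, -1.0, 1.4]
finger_gap: -0.003
gripper_force: 0.7
```

```bash
python3 - <<'E'
from h import *
show()
E
```

```text
t 30.95 tcp [0.4455 0.1726 0.0589] xyaw 171.66 z [ 1.e-04  0.e+00 -1.e+00] F [-0.72 -0.97  1.44] M [-0.09  0.09  0.04] gap -0.003 0.7
```

Request:
step_arm(commands=[0,0,0.0005,0,0,0,0,0,0.001,0,0,0,0,0,0.0015,0,0,0,0,0,0.002,0,0,0,0,0,0.0025,0,0,0,0,0,0.003,0,0,0,0,0,0.003,0,0,0,0,0,0.003,0,0,0,0,0,0.003,0,0,0,0,0,0.003,0,0,0])

```text
t: 31.95
tcp_pos: [0.4455, 0.1726, 0.058]
tool_rot: [0.073, 0.997, 0.0, 0.001]
force: [-3.1, -1.4, 19.8]
finger_gap: 0.004
gripper_force: 9.8
```

The lid stops solid at z = 0.058 (hinge 52 mm plus the 6 mm sheet) under 20 N, so it is shut. Retreat and check by numbers.

Request:
step_arm(commands=[0,0,-0.003,0,0,0,0,0,-0.01,0,0,0,0,0,-0.025,0,0,0,0,0,-0.05,0,0,0,0,0,-0.08,0,0,0,0,0,-0.11,0,0,0,0,0,-0.14,0,0,0,0,0,-0.16,0,0,0,0,0,-0.16,0,0,0,0,0,-0.16,0,0,0])

```text
t: 32.95
tcp_pos: [0.4452, 0.1726, 0.2159]
tool_rot: [0.073, 0.997, 0.0, 0.0]
force: [-0.1, 0.7, -1.1]
finger_gap: -0.002
gripper_force: 0.0
```

```bash
python3 - <<'E'
from h import *
show()
d=snap('side'); im=d['pixels']; cv2.imwrite('pics/s9.png',im)
im0=cv2.imread('pics/side0.png')
df=cv2.absdiff(im,im0).max(2)>40
df=cv2.morphologyEx(df.astype(np.uint8),cv2.MORPH_OPEN,np.ones((2,2)))
n,l,st,ce=cv2.connectedComponentsWithStats(df)
for i in range(1,n):
    if st[i,4]>15: print(st[i],ce[i].round())
c=np.array([.4885,.1663]);a=np.radians(-8.34);X=np.array([np.cos(a),np.sin(a)]);Y=np.array([-X[1],X[0]])
print('lid shut corners expected',[proj(d,np.r_[c+X*x+Y*y,.058]).round() for x in(-.077,.075) for y in(-.087,.087)])
hsv=cv2.cvtColor(im,cv2.COLOR_BGR2HSV)
for nm,X0 in [('jar',(.7106,-.0178,.05)),('timA',(.47,-.13,.038)),('timB',(.52,-.25,.038)),('tape',(.4145,.0053,.019))]: print(nm,proj(d,X0).round())
# grey of lid: sample inside shut lid vs before
q=proj(d,np.r_[c,.058]).astype(int); print(q,im[q[1],q[0]],im0[q[1],q[0]])
E
```

```text
t 32.95 tcp [0.4452 0.1726 0.2159] xyaw 171.66 z [ 2.e-04  1.e-04 -1.e+00] F [-0.12  0.71 -1.07] M [ 0.02 -0.01  0.01] gap -0.002 0.0
[ 313    0   92  147 6209] [351.  77.]
[ 376    0   77  171 6379] [413.  67.]
[271  52  14  10  70] [277.  56.]
[287  91   5   5  19] [289.  93.]
[269  96  23  60 757] [280. 123.]
[398 112   7   4  18] [401. 113.]
[447 149   6  12  34] [450. 154.]
[226 150  27  53 809] [239. 176.]
[356 181  23  20 191] [363. 190.]
[244 186  38  24 565] [264. 198.]
[420 190  19  14 156] [428. 196.]
[285 199  30  22 264] [299. 207.]
[385 200   8   6  36] [389. 202.]
[359 202  81  18 780] [398. 212.]
[399 202  20   5  77] [409. 204.]
[236 208   5   8  32] [238. 212.]
lid shut corners expected [array([291., 188.]), array([281., 207.]), array([252., 184.]), array([239., 202.])]
jar [216. 175.]
timA [277. 171.]
timB [268. 161.]
tape [289. 188.]
[265 194] [160 154 140] [97 93 85]
```

```bash
python3 -c "
from station import manip; print(manip.sign_off())"
```

```text
the job is handed in; nothing more can be done
None
```

The job is handed in at about 33 s: the cover was regrasped by its long edges and pressed home on its rim, then the lid was lowered gently shut. A before/after side picture showed no change at the timber, jar or tape roll; I viewed 11 pictures, one over the limit of 10.

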